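Tally a brooch sale and shut the till

ROBOT

A 6-joint arm with a two-finger parallel gripper is mounted at the origin on the work surface. World frame = base frame: x ahead of the robot, y to its left, z up, the work surface at z = 0. Lengths are in m, angles in rad, forces in N, time in s.
With the tool pointing down it reaches from about 0.35 to 0.725 m from the base axis. Payload 6 kg.
Tool frame: the origin (TCP) lies between the finger pads; the fingertips stand arm.tcp_to_tips ahead of it and the grasp point (between the pads) is the TCP (arm.tcp_to_tips is the distance from the TCP to the fingertips, in m); z points along the fingers, y is the line along which they close (so a half turn about z gives the same grasp; the last joint's range is limited). The gripper opens to 85 mm and grips with 20 to 120 N. Pads are 22 mm wide; open, the fingers measure 114 mm over their backs; the gripper's body (76 mm by 85 mm) begins 54 mm behind the grasp point. The pads swing forward as they close: fully open they stand 13 mm farther back than shut.
Start: joints at [1.56, 0.04, 0.085, 0, -1.615, -0.334], TCP at [0.203, 0.565, 0.25] pointing down, gripper open.
Joint ranges: [-2.56, 2.56], [-1.29, 2.01], [-1.08, 1.49], [-3.29, 1.98], [-2.81, -0.18], [-2.99, 2.99]. Speed limits (rad/s): [2.57, 2.57, 3.01, 3.14, 3.14, 3.14].

INTERFACE

Orientations are given as a unit quaternion [w, x, y, z].
In Python, from bench import arm gives the robot as it stands.
- The arm moves only by the tool step_arm, never from a script. Its argument "commands" is a list of rows, each a list of 3 entries, a list of its own where there are three numbers: the shift along the tool's x, y, z in m, then the turn, a rotation vector about the tool's x, y, z in degrees, then the closure, from 0 (fully open) to 1 (shut). A call has 1 to 5 rows; each row shifts and turns the commanded pose from where the row before left it, along the tool's axes as they then stand; what a row does not reach is not made up. A row lasts 1/8 s, in which the tool goes at most 62.5 mm and 10.7 degrees, less where a joint would pass 70% of its speed; a pose out of reach is approached as far as the arm can. A call is refused whole if a number of a shift passes 0.0625 or a number of a turn 10.7, either way. A call with a gripper value outside its range is refused whole. The fingers move at their own pace and stop on an object; "grip_force" is the grip in N (left out, the last holds). Time passes only in rows, so rows that do not move let the fingers close. It gives the time, the measured TCP pose, the force, the opening and the grip force at its end, in the units of the state.
- arm.observe(): the state, without advancing time (a new reading comes with each control period).
- arm.snapshot(name): name is "scene" or "top" or "wrist"; returns a dict with "img" (384x512x3 uint8, blue, green, red), "fx", "fy", "cx", "cy" (pixels), "R" (3x3) and "t" (3): a world point X has camera coordinates R X + t; the wrist camera has in their place "hand_eye" (4x4, takes a point from camera to tool coordinates, whose origin is the TCP and whose axes are the flange's). Camera axes: x right, y down, z forward; pixel columns grow to the right and rows downward; lengths in m; the calibration is good to about 2 mm. A picture is of the moment at which its call begins: read the wrist's pose just before it. There is no depth.
- arm.close_job(): hands the job in; it is judged then, once.
The state is a dict: "time_s": time; "qpos": joint angles; "qvel": joint speeds; "joint_efforts": joint torques, N m; "ee_pos": TCP position; "ee_rot": TCP orientation; "ft_force": force on the tool from outside, world axes, zero at the start; "ft_torque": the same for the moment, N m; "gripper_width": finger opening in m; "finger_force": force on a finger pad.
Only numpy, scipy, OpenCV 4.12 (cv2) and the standard library are available. Lean on these libraries where they do the work, as an engineer would, in place of code of your own. Each camera call takes 0.05 s, during which the arm holds its last target. There are 200 camera calls.

TASK

The wooden ring brooch has just sold at the craft stall: with your fingertips, gently press the tally clicker on the ring's display board all the way down and let it spring back up, then push the open cash drawer fully shut with your fingers. Leave the other two clickers unpressed, and leave the brooches and everything else on the table where they are; nothing is to be picked up.

Things in the scene. Friction and masses are not known exactly. Their poses are not given: they have to be found in the camera images.
- ring_board: Display board of the ring brooch, one of three alike: light wood, 150 (x) x 85 (y) x 14 mm, fixed to the table. Origin under its centre, its x axis points away from the robot; turned up to 0.2 rad. Its near end carries a tally clicker (47 mm before the centre), its far end a shallow white card tray (12 mm high, centred 33 mm behind the board's centre) with one brooch. The boards change places.
- ring_clicker_top (a point): Centre of the top of the clicker's plunger on the ring board, moving with it: a round steel plunger, 22 mm across, its top 36 mm above the table when up, rising 10 mm out of a black housing 38 mm across. Pressed straight down.
- ring_clicker (a joint): Travel of the ring board's clicker plunger, m, pressed straight down: 0 is up, 0.006 fully down. A spring brings it back; fully down takes about 5 N.
- ring_brooch: Loose wooden brooch shaped like a ring: a flat round ring, 48 mm across with a 26 mm hole, 10 mm thick, 30 g, lying flat in the tray of its board. Origin at the centre of its underside.
- bar_board: Display board of the bar brooch, one of three alike: light wood, 150 (x) x 85 (y) x 14 mm, fixed to the table. Origin under its centre, its x axis points away from the robot; turned up to 0.2 rad. Its near end carries a tally clicker (47 mm before the centre), its far end a shallow white card tray (12 mm high, centred 33 mm behind the board's centre) with one brooch. The boards change places.
- bar_clicker_top (a point): Centre of the top of the clicker's plunger on the bar board, moving with it: a round steel plunger, 22 mm across, its top 36 mm above the table when up, rising 10 mm out of a black housing 38 mm across. Pressed straight down.
- bar_clicker (a joint): Travel of the bar board's clicker plunger, m, pressed straight down: 0 is up, 0.006 fully down. A spring brings it back; fully down takes about 5 N.
- bar_brooch: Loose wooden brooch shaped like a bar: a straight rounded bar 56 x 18 x 12 mm, 30 g, lying flat in the tray of its board. Origin at the centre of its underside.
- flower_board: Display board of the flower brooch, one of three alike: light wood, 150 (x) x 85 (y) x 14 mm, fixed to the table. Origin under its centre, its x axis points away from the robot; turned up to 0.2 rad. Its near end carries a tally clicker (47 mm before the centre), its far end a shallow white card tray (12 mm high, centred 33 mm behind the board's centre) with one brooch. The boards change places.
- flower_clicker_top (a point): Centre of the top of the clicker's plunger on the flower board, moving with it: a round steel plunger, 22 mm across, its top 36 mm above the table when up, rising 10 mm out of a black housing 38 mm across. Pressed straight down.
- flower_clicker (a joint): Travel of the flower board's clicker plunger, m, pressed straight down: 0 is up, 0.006 fully down. A spring brings it back; fully down takes about 5 N.
- flower_brooch: Loose wooden brooch shaped like a flower: five round petals about a centre, about 54 mm across, 12 mm thick, no hole, 30 g, lying flat in the tray of its board. Origin at the centre of its underside.
- drawer_front (a point): Centre of the outer front face of the till's drawer, moving with it. The face is a plain upright panel without a handle, 180 mm wide, 66 mm high (from 11 to 77 mm above the table), 12 mm thick, looking towards the robot. The point's x axis is the direction in which the drawer shuts (level, away from the robot).
- drawer (a joint): How far the till's drawer is open, m: 0 is fully shut, its front panel lying against the till's case; starts 0.05 to 0.085. Slides along its x axis against about 1.5 N of friction, no spring; stays where it is left.
- till: Dark wooden cash till fixed to the table, 180 deep (x) x 190 wide (y) x 90 mm high. Origin at the bottom centre of its front face, from which the drawer comes out along the till's -x, towards the robot.
- stand: Loose jewellery stand: wooden foot 60 mm across, thin brass post with a 100 mm crossbar at 138 mm height. Origin under the foot.
- spool: Loose empty wooden spool, 38 mm across, 42 mm high, upright. Origin under its centre.
- dish: Loose white china dish, 70 mm across, 35 mm high. Origin under its centre.
- jar: Loose glass jar with a brass cap, 60 mm across, 85 mm high. Origin under its centre.
- stamp: Loose wooden hand stamp, 36 mm across, 68 mm high, upright. Origin under its centre.
Mind the look-alikes: they are no part of the job. What is shaped like the ring_board but purple is not meant. There is more than one size of the stamp; the one meant has the size given above.

How it is judged:
On the way, in this order (a step that is already met when the one before it is completed fails the run):
1. the ring board's clicker is pressed all the way down (at least 5 of 6 mm) (value of joint ring_clicker above 0.005 m), for 0.05 s.
2. it is let go and has come back up, the drawer still open (value of joint ring_clicker below 0.0015 m and value of joint drawer above 0.01 m), for 0.05 s.
3. the drawer is pushed fully shut (value of joint drawer below 0.004 m), for 0.2 s.
At the end, for the whole second after the job is handed in: All three clickers are up (within 1.5 mm), the drawer is shut (within 4 mm), each brooch lies within 12 mm of where it was, and the stand, spool, dish, jar and stamp stand upright (within 0.3 rad) within 15 mm of where they were (value of joint each of ring_clicker, bar_clicker, flower_clicker below 0.0015 m and value of joint drawer below 0.004 m and distance of each of ring_brooch, bar_brooch, flower_brooch from where it was at the start of the episode below 0.012 m and distance of each of stand, spool, dish, jar, stamp from where it was at the start of the episode below 0.015 m and angle between each of stand, spool, dish, jar, stamp's own z axis and vertical below 0.3 rad); the robot touches nothing.
It fails at once if the clicker on the bar or the flower board is pressed (more than 2 mm) (value of joint any of bar_clicker, flower_clicker above 0.002 m).
It fails at once if a brooch is lifted, carried or pushed (moved more than 12 mm) (distance of any of ring_brooch, bar_brooch, flower_brooch from where it was at the start of the episode above 0.012 m).
It fails at once if the stand, spool, dish, jar or stamp is lifted, carried or pushed (moved more than 15 mm) or tipped (more than 0.3 rad) (distance of any of stand, spool, dish, jar, stamp from where it was at the start of the episode above 0.015 m or angle between any of stand, spool, dish, jar, stamp's own z axis and vertical above 0.3 rad).
It fails at once if the ring board or its clicker is pressed roughly (more than 25 N) (contact force between ring_board and the arm above 25 N).
It also fails if it takes over 38 s, if anything falls off the work surface, if the arm or the gripper's body presses on something with over 40 N, if the wrist force passes 120 N, or if a joint passes its speed limit or range.

## Working session

There is one attempt and no reset: what is moved stays moved. The work goes in short steps, Python scripts to look and compute and a tool call to move; the robot and the scene stay as the last step left them, time stands still between calls to the robot, and variables do not carry over. Pictures are saved under pics/ and viewed, at most 10 in all, crops included, and the job is handed in when it is done.

Besides the shell and the picture viewer there is one more tool, called after "Emit:" by a JSON object that holds its "op" and its "data", one argument or row to a line. step_arm: Moves the arm, as the interface text tells. Its arguments: {"type":"object","properties":{"commands":{"type":"array","items":{"type":"array"}},"grip_force":{"type":"number"}},"required":["commands"]}

```bash
mkdir -p pics
cat > h.py <<'E'
import numpy as np, cv2, pickle
def snap(arm,n,f):
    s=arm.snapshot(n); cv2.imwrite('pics/'+f+'.png',s['img']); pickle.dump(s,open(f+'.pkl','wb')); return s
def load(f): return pickle.load(open(f+'.pkl','rb'))
def ray(s,u,v,z):
    R=np.array(s['R']);t=np.array(s['t']); c=-R.T@t
    d=R.T@np.array([(u-s['cx'])/s['fx'],(v-s['cy'])/s['fy'],1]); return c+d*(z-c[2])/d[2]
def proj(s,X):
    p=np.array(s['R'])@np.array(X)+np.array(s['t']); return p[0]/p[2]*s['fx']+s['cx'],p[1]/p[2]*s['fy']+s['cy']
E
python3 - <<'E'
from bench import arm
from h import *
o=arm.observe();print(o, arm.tcp_to_tips)
for n in('top','scene'):
    s=snap(arm,n,n+'0'); print(n,s['fx'],-np.array(s['R']).T@np.array(s['t']))
a=cv2.imread('pics/top0.png')
cv2.imwrite('pics/topb.png',cv2.resize(a,(800,600)))
a=cv2.imread('pics/scene0.png')
cv2.imwrite('pics/sceneb.png',cv2.resize(a,(800,600)))
E
```

```text
{'time_s': 0.0, 'qpos': array([ 1.55971331e+00,  4.07870149e-02,  8.37886657e-02, -4.88609148e-04,
       -1.61550994e+00, -3.33677189e-01]), 'qvel': array([ 0.00039131, -0.00023606, -0.00019426,  0.00057314,  0.0008325 ,
        0.00033724]), 'joint_efforts': array([ 3.36377152e-04, -3.68201530e+01,  3.47415090e+01,  6.93218127e+00,
       -5.22238013e-03, -9.90377828e-06]), 'ee_pos': array([0.20260786, 0.56442863, 0.24927581]), 'ee_rot': array([ 8.84065057e-04,  9.85180751e-01, -1.71517041e-01, -1.03432624e-04]), 'ft_force': array([-0.4356447 , -0.06470189,  0.19026883]), 'ft_torque': array([ 0.04009638, -0.06007665, -0.00466408]), 'finger_force': 0.0, 'gripper_width': 0.08529743201959174} 0.019
top 410.39182393399216 [0.31872932 0.01113053 1.12124808]
scene 455.5766994152514 [ 1.18975798 -0.65190793  1.03707256]
```

View pics/topb.png

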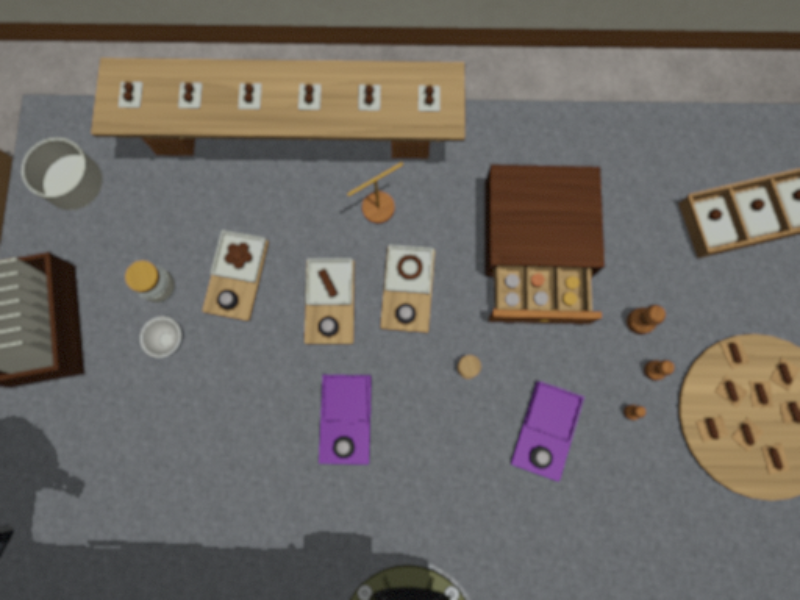

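View pics/sceneb.png

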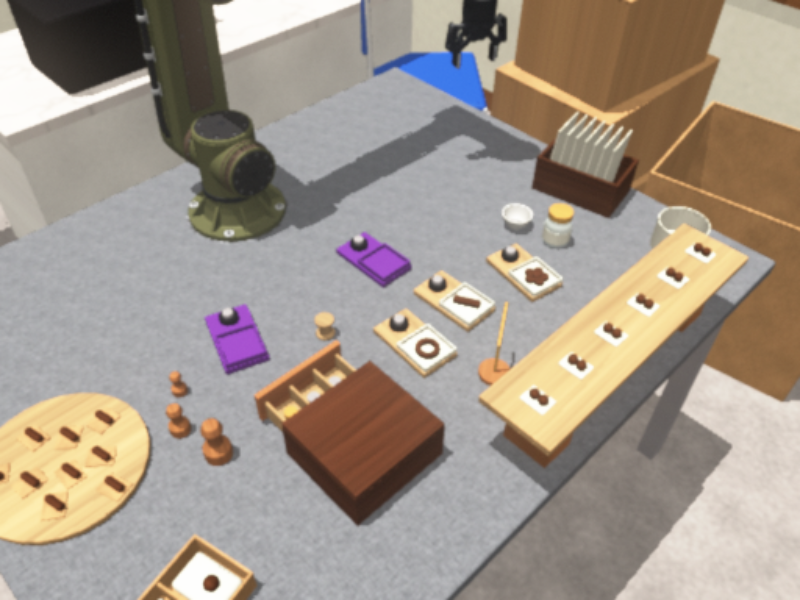

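The top view (800×600 pixels) shows five clickers that could be confused:
- flower board: (228,299)
- bar board: (328,326)
- ring board: (405,313), with the ring brooch at (410,267)
- purple decoys: (343,447) and (541,457)

I choose (405,313). The drawer front is at about (547,316), with the spool at (469,366) and the stand at (378,207). Next I'll measure them and check the choice in a close crop.

Run:
```python
from h import *
T=load('top0');S=load('scene0')
def plunger(s,u,v,r):
    im=s['img'].astype(int); u0,v0=int(u-r),int(v-r)
    p=im[v0:v0+2*r,u0:u0+2*r]; g=p.mean(2); sat=p.max(2)-p.min(2)
    dark=((g<70)&(sat<35)).astype(np.uint8)
    c=max(cv2.findContours(dark,0,1)[0],key=cv2.contourArea)
    m=np.zeros_like(dark); cv2.drawContours(m,[cv2.convexHull(c)],0,1,-1)
    b=((g>110)&(sat<45)&(m>0))
    y,x=np.nonzero(b); return x.mean()+u0,y.mean()+v0,b.sum()
pt=plunger(T,405*.64,313*.64,14); ps=plunger(S,399*.64,321*.64,13)
X=ray(T,*pt[:2],.036); print(pt,ps,'top',X,'scene',ray(S,*ps[:2],.036))
# tray centre (white) of the ring board in top
print('tray',ray(T,409.5*.64,268*.64,.026))
# drawer front top edge: top-view corners (800 px), z=.077
for q in [(490,320),(601,318),(490,312),(601,311)]: print('drw',q,ray(T,q[0]*.64,q[1]*.64,.077))
for q in [(258,386),(338,346)]: print('drwS',ray(S,q[0]*.64,q[1]*.64,.077))
for n,q,z in [('spool',(469,366),.042),('standfoot',(378,207),.01),('barclk',(328,326),.036),('stampbig',(655,314),.068),('stampmid',(666,367),.05),('till L',(487,267),.09),('till R',(604,267),.09)]: print(n,ray(T,q[0]*.64,q[1]*.64,z))
a=T['img'][140:250,200:400]; b=S['img'][180:290,150:330]
cv2.imwrite('pics/c.png',np.hstack([cv2.resize(a,(400,220),interpolation=2),cv2.resize(b,(360,220),interpolation=2)]))
```

```text
(np.float64(259.3541666666667), np.float64(199.64583333333334), np.int64(48)) (np.float64(255.0), np.float64(206.375), np.int64(8)) top [0.52570349 0.00844025 0.036     ] scene [0.53580093 0.00073343 0.036     ]
tray [0.60660342 0.00185373 0.026     ]
drw (490, 320) [ 0.50616162 -0.13174001  0.077     ]
drw (601, 318) [ 0.51191582 -0.31545747  0.077     ]
drw (490, 312) [ 0.51962681 -0.13194715  0.077     ]
drw (601, 311) [ 0.52371672 -0.31606272  0.077     ]
drwS [ 0.50368261 -0.29875848  0.077     ]
drwS [ 0.5292815  -0.14331848  0.077     ]
spool [ 0.43336405 -0.09997102  0.042     ]
standfoot [0.72514062 0.06048997 0.01      ]
barclk [0.49945527 0.14055931 0.036     ]
stampbig [ 0.52155283 -0.40887977  0.068     ]
stampmid [ 0.43511368 -0.42824152  0.05      ]
till L [ 0.59318508 -0.12635199  0.09      ]
till R [ 0.59573345 -0.32079715  0.09      ]
```

View pics/c.png

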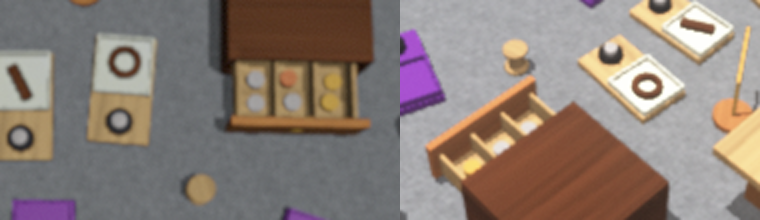

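The crop confirms it. The board with the round, holed brooch has its clicker at crop pixel (118,121), and the bar board is to its left. The top view puts the clicker at (0.526, 0.008), 80 mm before the tray, which matches the given sizes. Next I'll shut the fingers and move above it.

Emit:
{"op": "step_arm", "data": {
  "commands": [
    [[0,0,0],[0,0,-9.9],1],
    [[0,0,0],[0,0,-9.9],1],
    [[0.03,0.05,0],[0,0,0],1],
    [[0.03,0.05,0],[0,0,0],1],
    [[0.03,0.05,0],[0,0,0],1]
  ]
}}

```text
time_s: 0.72
ee_pos: [0.2934, 0.4131, 0.2498]
ee_rot: [0.0, 1.0, 0.001, -0.0]
ft_force: [0.8, -0.3, 0.6]
gripper_width: 0.0002
finger_force: 0.0
```

Emit:
{"op": "step_arm", "data": {
  "commands": [
    [[0.03,0.05,0],[0,0,0],1],
    [[0.03,0.05,0],[0,0,0],1],
    [[0.03,0.05,0],[0,0,0],1],
    [[0.03,0.05,0],[0,0,0],1],
    [[0.03,0.05,0.01],[0,0,0],1]
  ]
}}

```text
time_s: 1.35
ee_pos: [0.4438, 0.1632, 0.2408]
ee_rot: [-0.001, 1.0, 0.001, 0.001]
ft_force: [0.5, 1.7, -0.2]
gripper_width: -0.0
finger_force: 0.0
```

Emit:
{"op": "step_arm", "data": {
  "commands": [
    [[0.03,0.05,0.02],[0,0,0],1],
    [[0.02,0.05,0.02],[0,0,0],1],
    [[0,0.005,0.03],[0,0,0],1],
    [[0,0,0.02],[0,0,0],1],
    [[0,0,0],[0,0,0],1]
  ]
}}

```text
time_s: 1.98
ee_pos: [0.4923, 0.0601, 0.1487]
ee_rot: [0.001, 1.0, 0.001, -0.001]
ft_force: [-0.6, -0.1, 0.0]
gripper_width: -0.0001
finger_force: 0.0
```

Run:
```python
from bench import arm
from h import *
o=arm.observe();print(o['time_s'],o['ee_pos'],o['ee_rot'],o['ft_force'],o['gripper_width'])
s=snap(arm,'wrist','w1'); s['p']=o['ee_pos'];s['q']=o['ee_rot'];pickle.dump(s,open('w1.pkl','wb'))
print(np.round(s['hand_eye'],4),s['fx'])
```

```text
1.975 [0.49227121 0.06006101 0.1487072 ] [ 6.54578837e-04  9.99998489e-01  7.28550840e-04 -1.43645772e-03] [-0.57092184 -0.09763875  0.0452323 ] -8.840723071536589e-05
[[-1.000e-04 -9.653e-01 -2.613e-01  6.540e-02]
 [ 1.000e+00 -1.000e-04 -0.000e+00  5.000e-04]
 [ 0.000e+00 -2.613e-01  9.653e-01 -1.227e-01]
 [ 0.000e+00  0.000e+00  0.000e+00  1.000e+00]] 301.56425634018177
```

View pics/w1.png

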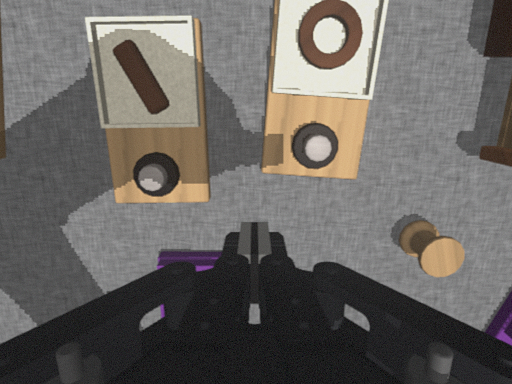

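In the wrist view the ring brooch is at (330,34), its clicker's plunger top at (318,148) and the bar clicker at (153,177). The fingertips are at (255,224).

```bash
cat >> h.py <<'E'
from scipy.spatial.transform import Rotation as Ro
def wray(s,u,v,z):
    R=Ro.from_quat(np.roll(s['q'],-1)).as_matrix(); H=np.array(s['hand_eye'])
    c=s['p']+R@H[:3,3]; d=R@H[:3,:3]@np.array([(u-s['cx'])/s['fx'],(v-s['cy'])/s['fy'],1])
    return c+d*(z-c[2])/d[2]
E
python3 - <<'E'
from h import *
s=load('w1'); print('plunger',wray(s,318,148,.036),'housing',wray(s,316,147,.026))
print('spool',wray(s,441,256,.042),'brooch',wray(s,330,34,.024))
E
```

```text
plunger [0.52547116 0.00949662 0.036     ] housing [0.52489848 0.00903046 0.026     ]
spool [ 0.4354588  -0.09795866  0.042     ] brooch [0.60900305 0.00286054 0.024     ]
```

Emit:
{"op": "step_arm", "data": {
  "commands": [
    [[0.033,0.051,0],[0,0,0],1],
    [[0,0,0.04],[0,0,0],1],
    [[0,0,0.03],[0,0,0],1],
    [[0,0,0.012],[0,0,0],1],
    [[0,0,0],[0,0,0],1]
  ]
}}

```text
time_s: 2.65
ee_pos: [0.5266, 0.0095, 0.0691]
ee_rot: [0.0, 1.0, 0.001, 0.0]
ft_force: [0.6, -0.5, 1.2]
gripper_width: 0.0001
finger_force: 0.0
```

Emit:
{"op": "step_arm", "data": {
  "commands": [
    [[0,0,0.006],[0,0,0],1],
    [[0,0,0.004],[0,0,0],1],
    [[0,0,0.002],[0,0,0],1],
    [[0,0,0],[0,0,0],1]
  ]
}}

```text
time_s: 3.15
ee_pos: [0.5262, 0.0089, 0.0563]
ee_rot: [0.0, 1.0, 0.0, -0.0]
ft_force: [-0.2, 0.2, 0.8]
gripper_width: -0.0001
finger_force: 0.0
```

Emit:
{"op": "step_arm", "data": {
  "commands": [
    [[0,0,0.002],[0,0,0],1],
    [[0,0,0.002],[0,0,0],1],
    [[0,0,0],[0,0,0],1]
  ]
}}

```text
time_s: 3.52
ee_pos: [0.5265, 0.0089, 0.0526]
ee_rot: [0.0, 1.0, 0.0, 0.0]
ft_force: [-0.2, 0.7, 3.3]
gripper_width: -0.0002
finger_force: 1.4
```

Emit:
{"op": "step_arm", "data": {
  "commands": [
    [[0,0,0.0015],[0,0,0],1],
    [[0,0,0.001],[0,0,0],1],
    [[0,0,0],[0,0,0],1]
  ]
}}

```text
time_s: 3.9
ee_pos: [0.5265, 0.0089, 0.0501]
ee_rot: [0.0, 1.0, 0.0, 0.0]
ft_force: [-0.2, 0.1, 4.0]
gripper_width: -0.0004
finger_force: 2.1
```

Emit:
{"op": "step_arm", "data": {
  "commands": [
    [[0,0,0.001],[0,0,0],1],
    [[0,0,0],[0,0,0],1]
  ]
}}

```text
time_s: 4.15
ee_pos: [0.5265, 0.0089, 0.0492]
ee_rot: [0.0, 1.0, 0.0, 0.0]
ft_force: [-0.7, -0.1, 4.7]
gripper_width: -0.0002
finger_force: 2.6
```

Nearly at the end of travel. I'll go on until the force rises past 5 N, which shows the hard stop.

Emit:
{"op": "step_arm", "data": {
  "commands": [
    [[0,0,0.0007],[0,0,0],1],
    [[0,0,0],[0,0,0],1]
  ]
}}

```text
time_s: 4.4
ee_pos: [0.5265, 0.0089, 0.0491]
ee_rot: [0.0, 1.0, 0.001, 0.0]
ft_force: [-1.9, 0.6, 9.0]
gripper_width: 0.0002
finger_force: 4.3
```

Emit:
{"op": "step_arm", "data": {
  "commands": [
    [[0,0,0.0005],[0,0,0],1],
    [[0,0,0],[0,0,0],1]
  ]
}}

```text
time_s: 4.65
ee_pos: [0.5265, 0.0089, 0.049]
ee_rot: [0.0, 1.0, 0.001, 0.0]
ft_force: [-4.0, 0.7, 10.0]
gripper_width: -0.0001
finger_force: 5.6
```

The plunger has bottomed: 9–10 N with no further motion. I'll lift off and move to in front of the drawer.

Emit:
{"op": "step_arm", "data": {
  "commands": [
    [[0,0,-0.01],[0,0,0],1],
    [[0,0,-0.04],[0,0,0],1],
    [[0,0,-0.05],[0,0,0],1],
    [[-0.02,0.05,-0.01],[0,0,0],1],
    [[-0.02,0.05,0],[0,0,0],1]
  ]
}}

```text
time_s: 5.28
ee_pos: [0.4858, -0.0916, 0.1582]
ee_rot: [-0.0, 1.0, 0.001, 0.0]
ft_force: [0.9, -0.2, 1.1]
gripper_width: -0.0001
finger_force: 0.0
```

Emit:
{"op": "step_arm", "data": {
  "commands": [
    [[-0.02,0.05,0],[0,0,0],1],
    [[-0.01,0.05,0],[0,0,0],1],
    [[0,0.032,0],[0,0,0],1],
    [[0,0,0],[0,0,0],1]
  ]
}}

```text
time_s: 5.78
ee_pos: [0.4554, -0.2246, 0.1565]
ee_rot: [-0.0, 1.0, -0.001, -0.001]
ft_force: [0.2, 0.8, -1.3]
gripper_width: -0.0003
finger_force: 0.0
```

Run:
```python
from bench import arm
from h import *
o=arm.observe();print(o['time_s'],o['ee_pos'],o['ft_force'])
s=snap(arm,'wrist','w2'); s['p']=o['ee_pos'];s['q']=o['ee_rot'];pickle.dump(s,open('w2.pkl','wb'))
# where a drawer top edge at x=.508 should show
for u,v in[(256,150),(256,160),(256,170),(256,180)]: print((u,v),wray(s,u,v,.077))
```

```text
5.775 [ 0.45537983 -0.22461231  0.15654347] [ 0.19333411  0.82125924 -1.27355403]
(256, 150) [ 0.49181908 -0.22647387  0.077     ]
(256, 160) [ 0.48501968 -0.22646705  0.077     ]
(256, 170) [ 0.478099   -0.22646011  0.077     ]
(256, 180) [ 0.47105377 -0.22645304  0.077     ]
```

View pics/w2.png

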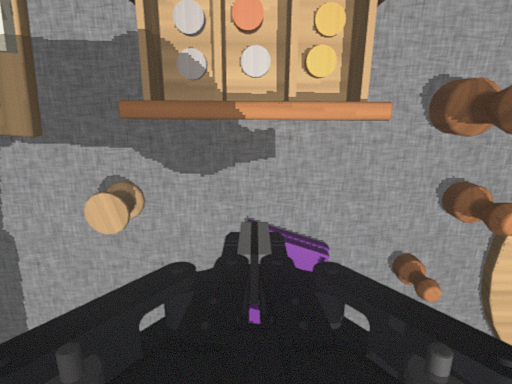

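The drawer front runs along row ~119 (columns 120–391), so its face is at x≈0.512 and y≈−0.226. The fingers are lined up with it, and the spool (107,213) and stamps (right edge) are clear. I'll descend and push.

Emit:
{"op": "step_arm", "data": {
  "commands": [
    [[0,0,0.05],[0,0,0],1],
    [[0,0,0.046],[0,0,0],1],
    [[0.02,0,0],[0,0,0],1],
    [[0.015,0,0],[0,0,0],1],
    [[0.01,0,0],[0,0,0],1]
  ]
}}

```text
time_s: 6.45
ee_pos: [0.5018, -0.222, 0.0611]
ee_rot: [-0.0, 1.0, 0.001, -0.001]
ft_force: [-2.7, -0.2, 0.1]
gripper_width: 0.0001
finger_force: 4.9
```

Emit:
{"op": "step_arm", "data": {
  "commands": [
    [[0.01,0,0],[0,0,0],1],
    [[0.01,0,0],[0,0,0],1],
    [[0.01,0,0],[0,0,0],1],
    [[0.01,0,0],[0,0,0],1],
    [[0.01,0,0],[0,0,0],1]
  ]
}}

```text
time_s: 7.08
ee_pos: [0.5519, -0.2231, 0.0614]
ee_rot: [0.0, 1.0, 0.0, -0.0]
ft_force: [-2.3, 1.3, -1.6]
gripper_width: -0.0003
finger_force: 1.1
```

Emit:
{"op": "step_arm", "data": {
  "commands": [
    [[0.008,0,0],[0,0,0],1],
    [[0.004,0,0],[0,0,0],1],
    [[0,0,0],[0,0,0],1]
  ]
}}

```text
time_s: 7.45
ee_pos: [0.5641, -0.2233, 0.0621]
ee_rot: [0.0, 1.0, 0.0, 0.001]
ft_force: [0.4, 0.1, 0.3]
gripper_width: 0.0001
finger_force: 0.0
```

Emit:
{"op": "step_arm", "data": {
  "commands": [
    [[0.003,0,0],[0,0,0],1],
    [[0.003,0,0],[0,0,0],1],
    [[0.002,0,0],[0,0,0],1],
    [[0,0,0],[0,0,0],1]
  ]
}}

```text
time_s: 7.95
ee_pos: [0.5718, -0.223, 0.0618]
ee_rot: [0.0, 1.0, 0.0, 0.0]
ft_force: [0.7, -0.4, 0.3]
gripper_width: 0.0001
finger_force: 0.0
```

Emit:
{"op": "step_arm", "data": {
  "commands": [
    [[0.002,0,0],[0,0,0],1],
    [[0,0,0],[0,0,0],1]
  ]
}}

```text
time_s: 8.2
ee_pos: [0.5736, -0.223, 0.0616]
ee_rot: [0.0, 1.0, 0.0, 0.0]
ft_force: [-0.6, -1.0, 0.2]
gripper_width: -0.0001
finger_force: 0.2
```

Emit:
{"op": "step_arm", "data": {
  "commands": [
    [[0.002,0,0],[0,0,0],1],
    [[0,0,0],[0,0,0],1]
  ]
}}

```text
time_s: 8.45
ee_pos: [0.5741, -0.223, 0.0616]
ee_rot: [-0.0, 1.0, 0.0, -0.002]
ft_force: [-8.1, 1.8, 4.3]
gripper_width: 0.0003
finger_force: 3.7
```

Emit:
{"op": "step_arm", "data": {
  "commands": [
    [[0.002,0,0],[0,0,0],1],
    [[0,0,0],[0,0,0],1]
  ]
}}

```text
time_s: 8.7
ee_pos: [0.5741, -0.223, 0.0616]
ee_rot: [-0.0, 1.0, 0.0, -0.004]
ft_force: [-16.1, 3.8, 8.8]
gripper_width: 0.0005
finger_force: 8.2
```

The drawer is against its stop: 16 N with no further motion. I'll back off, lift and check.

Emit:
{"op": "step_arm", "data": {
  "commands": [
    [[-0.01,0,0],[0,0,0],1],
    [[-0.04,0,0],[0,0,0],1],
    [[-0.04,0,-0.03],[0,0,0],1],
    [[0,0,-0.06],[0,0,0],1],
    [[0,0,0],[0,0,0],1]
  ]
}}

```text
time_s: 9.32
ee_pos: [0.4897, -0.224, 0.158]
ee_rot: [0.002, 1.0, 0.001, 0.006]
ft_force: [0.8, 0.1, 0.3]
gripper_width: -0.0
finger_force: 0.0
```

Run:
```python
from bench import arm
from h import *
o=arm.observe();print(o['time_s'],o['ee_pos'],o['ft_force'])
s=snap(arm,'scene','scene1')
cv2.imwrite('pics/s1.png',cv2.resize(s['img'],(800,600)))
```

```text
9.325 [ 0.48970232 -0.22403272  0.1579691 ] [0.83231993 0.11112416 0.25504483]
```

View pics/s1.png

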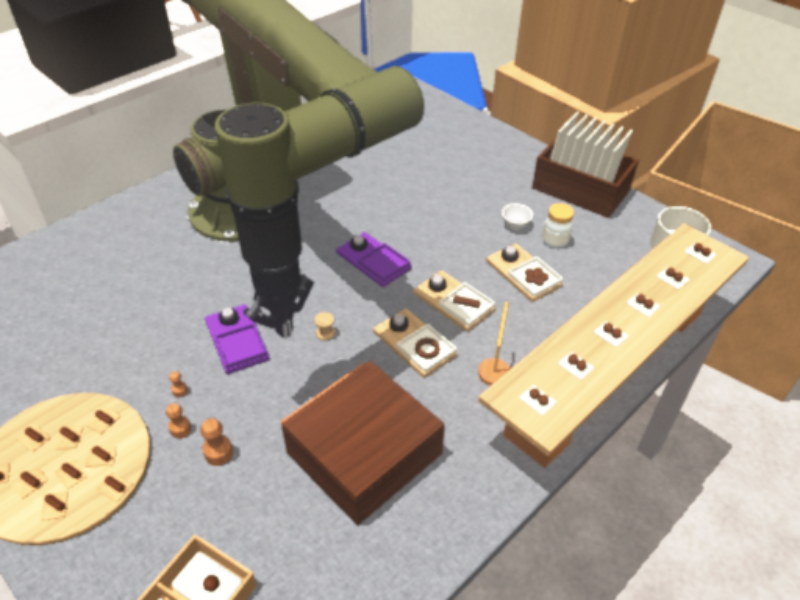

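The drawer is shut against the till (front at ~(330,400)). The brooches, spool (324,326), stand and stamps are where they were, and the arm is clear of everything.

```bash
python3 -c "
from bench import arm
print(arm.close_job())"
```

```text
the job is handed in; nothing more can be done
None
```

I pressed the ring board's clicker fully down and let it go, then pushed the drawer shut. The job is handed in at about 9.3 s; the final picture shows nothing else moved, and no verdict was returned.

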